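# Hold the test plate over the proximity sensor

## Task

The block-shaped proximity sensor on this conveyor rig is being taught its switching distance: pick the oblong test plate out of the tray by its post, carry it over the conveyor, and hold it still about 8 mm above the block sensor's upward face, level, centred and with its long side along the long side of the face. It must never touch the sensor or knock the conveyor, and the round gauge, the workpieces on the belt and the screwdriver stay where they are. Finish while still holding the plate there; do not put it down or let go.

Things in the scene. Friction and masses are not known exactly. Their poses are not given: they have to be found in the camera images.
- gauge_center (a point): Test plate: steel, 60 x 40 x 4 mm, lying flat in the tray (either end), with a white plastic post on its middle: 24 mm along the plate's long side, 14 mm thick, 60 mm tall; 64 mm tall in all, about 0.11 kg. Point: its centre, 32 mm above the underside; x along the 60 mm side, y along the 40 mm side, z up. Pinch the post across its 14 mm (y).
- gauge_under (a point): The centre of the underside of the test plate, 32 mm below gauge_center; same axes.
- block_face (a point): Block sensor: fixed black oblong housing on a pillar, right (-y) of the conveyor, nearer or farther than the round barrel sensor. Point: centre of its flat 60 x 40 mm upward dark grey face, 100 mm above the bench; x along the 60 mm side, y along the 40 mm side, z up. Either way round is the same. Nothing stands above the face.
- block_sensor: The whole block sensor with its pillar and 75 x 55 mm foot; origin at the bench surface under the face's centre, axes as block_face.
- conveyor: Fixed belt conveyor between tray and sensors; origin on the bench under its middle, x along the belt (480 mm long), y across (90 mm wide), z up. Belt top 100 mm above the bench; on its +y edge two brackets with barrel light sensors rise to 190 mm above the bench, reaching 75 mm from the middle line; a motor sticks out 92 mm on the -y side at the far end, top at 82 mm.
- tray: Fixed black tray 190 x 100 mm with a rim 14 mm high and a floor 4 mm thick; origin on the bench under its centre, x along its long side.
- disc_gauge: Bystander in the tray: round steel plate, 44 mm across, 4 mm thick, with the same white post, 64 mm tall in all; its centre about 90 mm from the test plate's; origin under its centre. Leave alone.
- barrel_sensor: Fixed round sensor, 40 mm across, on a pillar, face 100 mm above the bench; origin on the bench. Not the one to use.
- workpiece1: Bystander: turned aluminium workpiece, 36 mm across, 46 mm tall, standing on the belt near the robot's end; origin under its centre. Leave alone.
- workpiece2: Bystander: a second such workpiece, farther along the belt. Leave alone.
- screwdriver: Bystander: red screwdriver 170 mm long lying on the bench beyond the tray. Leave alone.
Not all that is in view belongs to the job. Leave any pink look-alike of the part that bears gauge_center alone. What is shaped like the block_sensor but green is not meant.

How it is judged (in metres and radians):
On the way:
1. the test plate is carried over the conveyor, above the belt (y of gauge_under in the frame of conveyor between -0.05 and 0.05 m and x of gauge_under in the frame of conveyor between -0.26 and 0.26 m and height (world z) of gauge_under above 0.11 m), for 0.04 s.
At the end, for the whole second after the job is handed in: The plate is gripped and still, its underside 3 to 14 mm above the block sensor's face, centred within 8 mm, long sides parallel within 8 degrees (either way round), level within 5 degrees, nothing touching the sensor; bystanders within 15 mm of their starts (z of gauge_under in the frame of block_face between 0.003 and 0.014 m and horizontal distance between gauge_under and block_face below 0.008 m and angle between the x axis of gauge_center and the x axis of block_face, either way round below 0.14 rad and angle between gauge_center's own z axis and vertical below 0.09 rad and contact force between gauge and the fingers above 1 N and contact force between each of gauge, the fingers and block_sensor below 0.05 N and linear speed of gauge below 0.02 m/s and angular speed of gauge below 0.2 rad/s and distance of each of disc_gauge, workpiece1, workpiece2, screwdriver from where it was at the start of the episode below 0.015 m); the arm keeps its last pose, push and grip.
It fails at once if the test plate or the hand touches the block sensor (contact force between any of gauge, the fingers, the arm and block_sensor above 0.5 N).
It fails at once if the plate, hand or arm knocks the conveyor (contact force between any of gauge, the fingers, the arm and conveyor above 1.5 N).
It fails at once if a bystander is displaced by more than 15 mm (distance of any of disc_gauge, workpiece1, workpiece2, screwdriver from where it was at the start of the episode above 0.015 m).
It also fails if it takes over 48 s, if anything falls off the work surface, if the arm or the gripper's body presses on something with over 40 N, if the wrist force passes 120 N, or if a joint passes its speed limit or range.

## Robot

A 7-joint arm with a two-finger parallel gripper is mounted at the origin on the work surface. World frame = base frame: x ahead of the robot, y to its left, z up, the work surface at z = 0. Lengths are in mm, angles in degrees, forces in N, time in s.
With the tool pointing down it reaches from about 425 to 1025 mm from the base axis. Payload 9.4 kg.
Tool frame: the origin (TCP) lies at the very end of the fingers, on their centre line; the grasp point (between the pads) lies 19 mm behind it; y points along the fingers, x is the direction in which the jaws open and shut, and the axes are right-handed (so a half turn about y gives the same grasp; the last joint's range is limited). The gripper opens to 85 mm and grips with 20 to 120 N. Pads are 22 mm wide; open, the fingers measure 114 mm over their backs; the gripper's body (76 mm by 85 mm) begins 54 mm behind the grasp point. The pads swing forward as they close: fully open they stand 13 mm farther back than shut.
Start: joints at [68.887, 34.337, -0.143, 91.639, 0.103, 54.024, -4.572], TCP at [208.556, -694.355, 231.275] pointing down, gripper open.
Joint ranges: [-147.43, 147.43], [-19.82, 112.94], [-74.19, 73.91], [6.32, 146.72], [-59.91, 239.91], [6.04, 106.73], [-150.56, 150.56]. Speed limits (degrees/s): [127.2, 127.2, 172.46, 172.46, 180, 180, 180].

## Interface

Orientations are given as [roll, pitch, yaw] about the fixed x, y, z axes, in that order (R = Rz(yaw) Ry(pitch) Rx(roll)).
In Python, from cell import robot gives the robot as it stands.
- The arm moves only by the shell command python3 -m handwheel 'ROWS' [OPENING] [FORCE]. ROWS is JSON, a list of rows, each an object of numbers: "x", "y", "z": the shift along the tool's x, y, z in cm; "twist": the turn about the tool's y in rad. In form: [{"x": .., "y": .., "z": .., "twist": ..}, ...]. A call has 1 to 5 rows; each row shifts and turns the commanded pose from where the row before left it, along the tool's axes as they then stand; what a row does not reach is not made up. A row lasts 1/8 s, in which the tool goes at most 62.5 mm and 10.7 degrees, less where a joint would pass 70% of its speed; a pose out of reach is approached as far as the arm can. A call is refused whole if a number of a shift passes 6.25 or a number of a turn 0.188, either way. A call with a gripper value outside its range is refused whole. OPENING is the finger opening in cm, from 0 to 8.54, set as the call begins (- or left out, the last holds). The fingers move at their own pace and stop on an object; FORCE is the grip in N (left out, the last holds). Time passes only in rows, so rows that do not move let the fingers close. It gives the time, the measured TCP pose, the force and the opening at its end, in the units of the state.
- robot.observe(): the state, without advancing time (a new reading comes with each control period).
- robot.capture(name): name is "scene" or "side" or "wrist"; returns a dict with "frame" (420x560x3 uint8, red, green, blue), "depth" (420x560 float32, mm along the optical axis (not along the pixel's ray), 0 where there is no reading), "vertical_fov" (degrees; the focal length in pixels is half the picture's height over the tangent of half this angle, whatever the lens; pixels are square), "cx", "cy" (the principal point, pixels), "k1" (the pictures are not rectified: a ray, as slopes to the right and down, at radius r is drawn at 1 + k1 r^2 times it, then the intrinsics apply), "world_to_cam" (4x4, takes a point from world to camera coordinates); the wrist camera has in their place "T_tool_cam" (4x4, takes a point from camera to tool coordinates, whose origin is the TCP and whose axes are the tool frame's). Camera axes: x right, y up, looking along -z (the intrinsics and any distortion apply to the point x, -y, -z); pixel columns grow to the right and rows downward; lengths in mm; the calibration is good to about 2 mm. A picture is of the moment at which its call begins: read the wrist's pose just before it.
- robot.finish_job(): hands the job in, once; it reports no verdict.
The state is a dict: "time": time; "joint_pos": joint angles; "joint_vel": joint speeds; "effort": joint torques, N m; "eef_pos": TCP position; "eef_rot": TCP orientation; "ft_force": force on the tool from outside, world axes, zero at the start; "moment": the same for the moment, N m; "finger_gap": finger opening in mm.
Only numpy, scipy, OpenCV 4.12 (cv2) and the standard library are available. Lean on these libraries where they do the work, as an engineer would, in place of code of your own. Each camera call takes 0.05 s, during which the arm holds its last target.

## Working session

There is one attempt and no reset: what is moved stays moved. The work goes in short steps, Python scripts to look and compute and a shell command to move; the robot and the scene stay as the last step left them, time stands still between calls to the robot, and variables do not carry over. Pictures are saved under pics/ and viewed, and the job is handed in when it is done.

```bash
mkdir -p pics; ls
cat > h.py <<'E'
import numpy as np, cv2, pickle
from cell import robot
def shot(n,f):
    s=robot.observe(); c=robot.capture(n); c['state']=s
    pickle.dump(c,open(f'{f}.pkl','wb')); cv2.imwrite(f'pics/{f}.png',c['frame'][:,:,::-1]); return c
E
python3 - <<'E'
from h import *
for n in ['scene','side','wrist']:
    c=shot(n,n+'0'); print(n,{k:v for k,v in c.items() if k not in('frame','depth','state')})
s=robot.observe();print(s)
E
```

```text
pics
scene {'vertical_fov': 47.76084682648249, 'cx': 273.2472444684678, 'cy': 204.70020266197406, 'k1': -0.05871360233640255, 'world_to_cam': array([[ 3.51166288e-01,  9.36150670e-01, -1.74401975e-02,
        -2.22329682e+02],
       [-5.16787827e-01,  2.09321098e-01,  8.30129520e-01,
         2.24436296e+02],
       [ 7.80776908e-01, -2.82500621e-01,  5.57297784e-01,
        -1.65524748e+03],
       [ 0.00000000e+00,  0.00000000e+00,  0.00000000e+00,
         1.00000000e+00]])}
side {'vertical_fov': 43.147873678200725, 'cx': 276.4491639028414, 'cy': 208.88893718371997, 'k1': -0.056992659451719406, 'world_to_cam': array([[ 9.26503791e-01, -3.76104205e-01, -1.16769883e-02,
        -5.22524009e+02],
       [ 2.52717172e-01,  5.98957862e-01,  7.59857559e-01,
        -2.41301548e+02],
       [-2.78791599e-01, -7.06961885e-01,  6.49984721e-01,
        -1.01213685e+03],
       [ 0.00000000e+00,  0.00000000e+00,  0.00000000e+00,
         1.00000000e+00]])}
wrist {'vertical_fov': 67.67335403193621, 'cx': 280.8047911281631, 'cy': 210.23026474745674, 'k1': -0.0250199867305783, 'T_tool_cam': ar
[... 326 characters left out ...]
00000e+00]])}
{'time': 0.15, 'joint_pos': array([68.88474519, 34.37585802, -0.14568294, 91.6707885 ,  0.10045904,
       54.02219549, -4.57161087]), 'joint_vel': array([ 0.00583708, -0.08934262, -0.07881001, -0.06896118, -0.01956881,
        0.00768603,  0.00373744]), 'effort': array([ 3.78855824e-03, -7.76995039e+01,  1.56656887e+00, -2.58234912e+01,
        1.24360700e-02,  6.86581858e-03, -3.25365932e-05]), 'eef_pos': array([ 208.48988295, -694.00715349,  230.58933153]), 'eef_rot': array([-9.00044498e+01,  6.85762468e-02, -7.32770040e+01]), 'ft_force': array([-0.67258635,  0.27686949,  0.77153925]), 'moment': array([-0.01492051,  0.00707664,  0.02287451]), 'finger_gap': 85.36599162090593}
```

View pics/scene0.png

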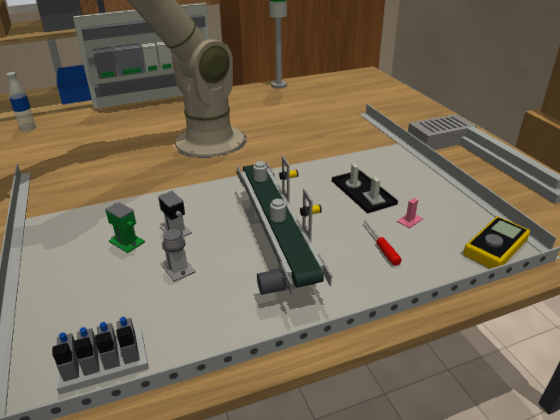

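View pics/side0.png

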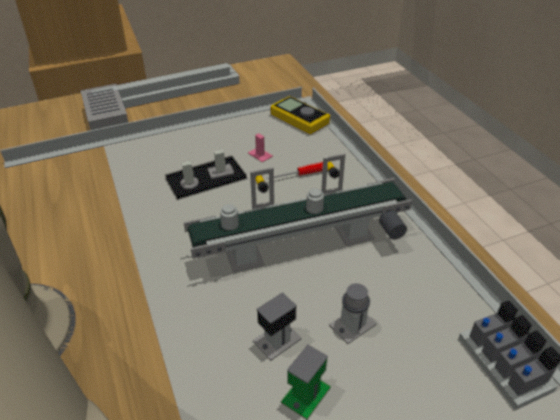

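View pics/wrist0.png

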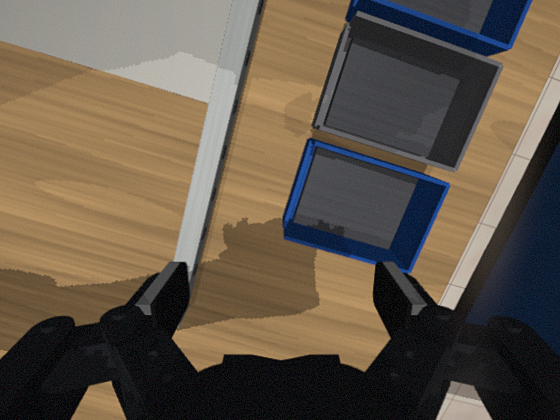

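```bash
cat >> h.py <<'E'
def K(c):
    f=210/np.tan(np.radians(c['vertical_fov'])/2)
    return np.array([[f,0,c['cx']],[0,f,c['cy']],[0,0,1.]]), np.array([c['k1'],0,0,0,0])
from scipy.spatial.transform import Rotation as Ro
def w2c(c):
    if 'world_to_cam' in c: return c['world_to_cam']
    s=c['state']; T=np.eye(4); T[:3,:3]=Ro.from_euler('xyz',s['eef_rot'],degrees=True).as_matrix(); T[:3,3]=s['eef_pos']
    return np.linalg.inv(T@c['T_tool_cam'])
def ray(c,uv):
    # k1 is forward model r' = r(1+k1 r^2) as in OpenCV
    k,d=K(c); p=cv2.undistortPoints(np.array(uv,float).reshape(-1,1,2),k,d,None,None,None).reshape(-1,2) if 0 else cv2.undistortPointsIter(np.array(uv,float).reshape(-1,1,2),k,d,None,None,(3,60,1e-10)).reshape(-1,2)
    M=np.linalg.inv(w2c(c)); D=np.c_[p[:,0],-p[:,1],-np.ones(len(p))]
    return M[:3,3], D@M[:3,:3].T
def onz(c,uv,z):
    o,D=ray(c,uv); return o+D*((z-o[2])/D[:,2])[:,None]
def atd(c,uv):
    o,D=ray(c,uv); u=np.round(uv).astype(int).reshape(-1,2); return o+D*c['depth'][u[:,1],u[:,0]][:,None]
def proj(c,X):
    k,d=K(c); W=w2c(c); p=np.array(X,float).reshape(-1,3)@W[:3,:3].T+W[:3,3]; p*=[1,-1,-1]
    return cv2.projectPoints(p,np.zeros(3),np.zeros(3),k,d)[0].reshape(-1,2)
def load(f): return pickle.load(open(f+'.pkl','rb'))
def crop(c,x0,y0,x1,y1,s,f): cv2.imwrite(f'pics/{f}.png',cv2.resize(c['frame'][y0:y1,x0:x1,::-1],None,fx=s,fy=s,interpolation=cv2.INTER_CUBIC))
E
python3 - <<'E'
from h import *
np.set_printoptions(precision=1,suppress=True)
a=load('scene0');b=load('side0')
crop(a,320,150,440,240,6,'c1');crop(b,155,130,285,210,6,'c2')
crop(a,90,180,210,290,5,'c3');crop(b,240,275,390,415,4,'c4')
print(atd(a,[[353,172],[375,180],[121,211],[172,200],[173,237],[411,203],[278,203]]))
print(atd(b,[[188,168],[220,157],[277,306],[308,363],[356,293],[315,195]]))
E
```

```text
[[ 455.7  312.4   47.8]
 [ 552.6  324.6   72. ]
 [ 492.5 -331.8  101.9]
 [ 489.1 -208.9  100.7]
 [ 635.1 -234.    98.6]
 [ 673.6  358.6   63.7]
 [ 662.3    3.1  145.7]]
[[ 453.3  313.7   54. ]
 [ 541.7  328.6   53.6]
 [ 480.3 -211.9  100.4]
 [ 482.6 -337.4   99.1]
 [ 622.3 -239.3  100.4]
 [ 649.2   -5.9  144. ]]
```

```bash
cd pics; python3 -c "
import cv2,numpy as np
f=lambda n:cv2.resize(cv2.imread(n),(400,300))
cv2.imwrite('c5.png',np.vstack([np.hstack([f('c1.png'),f('c2.png')]),np.hstack([f('c3.png'),f('c4.png')])]))"
```

```text
(no output)
```

View pics/c5.png

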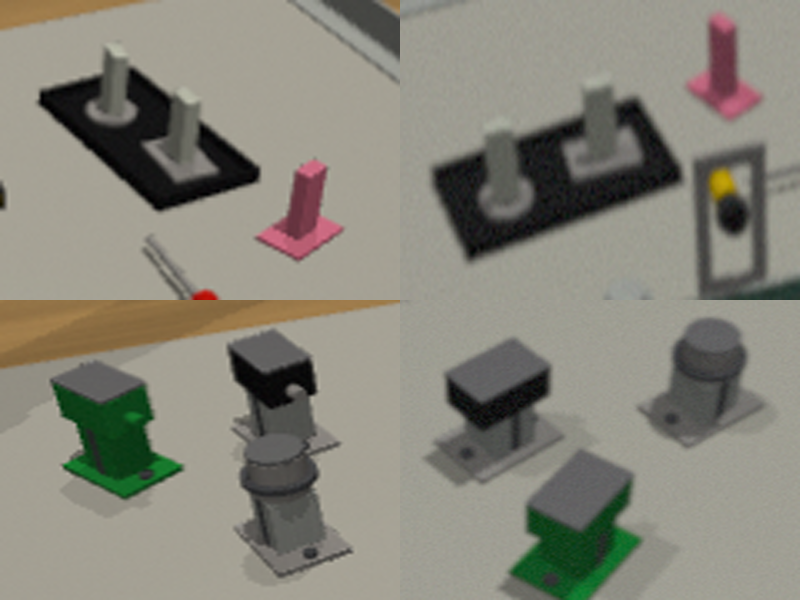

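Crop: in the tray, the round-based post stands at scene (353,172) and the oblong plate's post at (375,180); pink look-alike at (411,203), outside the tray. The oblong one is at the tray's far end, so it is the part. Block sensors: black housing at scene (172,200) / side (277,306), which is the target, and green at (121,211), which is not meant. The barrel is at (173,237). Next I measure corners.

```bash
cat > m.py <<'E'
from h import *
np.set_printoptions(precision=1,suppress=True)
a=load('scene0');b=load('side0')
def blob(c,seed,tol,name,box):
    im=cv2.GaussianBlur(c['frame'],(3,3),0); m=np.zeros((422,562),np.uint8)
    x0,y0,x1,y1=box; m[:]=1; m[y0+1:y1+1,x0+1:x1+1]=0
    cv2.floodFill(im.copy(),m,seed,0,(tol,)*3,(tol,)*3,cv2.FLOODFILL_FIXED_RANGE|cv2.FLOODFILL_MASK_ONLY|(255<<8))
    m=(m[1:-1,1:-1]==255).astype(np.uint8); m=cv2.morphologyEx(m,cv2.MORPH_OPEN,np.ones((2,2)))
    ct=max(cv2.findContours(m,cv2.RETR_EXTERNAL,cv2.CHAIN_APPROX_NONE)[0],key=cv2.contourArea)
    return m,ct
def rect(c,ct,z):
    P=onz(c,ct.reshape(-1,2),z)[:,:2].astype(np.float32); return cv2.minAreaRect(P)
for c,seed,box,n in((a,(172,200),(155,188,195,225),'a'),(b,(277,306),(250,290,300,340),'b')):
    print(c['frame'][seed[1],seed[0]])
    for t in (12,18,25): m,ct=blob(c,seed,t,n,box); print(n,t,cv2.contourArea(ct),rect(c,ct,100))
# tray outer dims and rects
E
python3 m.py
```

```text
[98 97 97]
a 12 149.0 ((483.80828857421875, -210.83193969726562), (53.73273849487305, 36.08338165283203), 17.863534927368164)
a 18 161.5 ((483.62969970703125, -210.45294189453125), (55.033050537109375, 37.85103225708008), 16.66958236694336)
a 25 177.0 ((483.8248291015625, -209.94110107421875), (59.1791877746582, 38.46641159057617), 17.353199005126953)
[100  98 101]
b 12 480.5 ((479.33154296875, -215.09487915039062), (55.76051330566406, 35.632537841796875), 17.256336212158203)
b 18 508.0 ((478.4406433105469, -216.1619415283203), (58.62957000732422, 38.355281829833984), 16.9747314453125)
b 25 554.0 ((478.71722412109375, -217.2091522216797), (61.216209411621094, 41.81226348876953), 16.990337371826172)
```

```bash
cat > m2.py <<'E'
from m import *
print('---')
for c,box in((a,(360,165,395,210)),(b,(205,140,245,180))):
    im=c['frame'];x0,y0,x1,y1=box
    sub=im[y0:y1,x0:x1].astype(int); print(sub.mean(2).astype(int)[::2,::1].tolist().__len__())
    hsv=sub.max(2)
    m=np.zeros((420,560),np.uint8); m[y0:y1,x0:x1]=(hsv>95)
    d=c['depth']
    pts=np.argwhere(m)[:,::-1]; P=atd(c,pts); k=(P[:,2]>35)
    print(pts[k].min(0),pts[k].max(0))
    up=P[k]; print('post pts med',np.median(up,0), 'n',k.sum())
    k2=(P[:,2]<16)&(P[:,2]>0)
    # plate incl occl
    f=np.zeros_like(m); f[pts[k2][:,1],pts[k2][:,0]]=255
    ct=max(cv2.findContours(f,cv2.RETR_EXTERNAL,cv2.CHAIN_APPROX_NONE)[0],key=cv2.contourArea)
    print(ct.min((0,1)),ct.max((0,1)),rect(c,ct,8))
    # post top in image:
E
python3 m2.py
python3 - <<'E'
from h import *
a=load('scene0');b=load('side0');crop(a,355,160,400,205,13,'d1');crop(b,200,140,250,190,12,'d2')
A=cv2.imread('pics/d1.png');B=cv2.imread('pics/d2.png');B=cv2.resize(B,(585,585));cv2.imwrite('pics/d3.png',cv2.resize(np.hstack([A,B]),(800,400)))
E
```

```text
[98 97 97]
a 12 149.0 ((483.80828857421875, -210.83193969726562), (53.73273849487305, 36.08338165283203), 17.863534927368164)
a 18 161.5 ((483.62969970703125, -210.45294189453125), (55.033050537109375, 37.85103225708008), 16.66958236694336)
a 25 177.0 ((483.8248291015625, -209.94110107421875), (59.1791877746582, 38.46641159057617), 17.353199005126953)
[100  98 101]
b 12 480.5 ((479.33154296875, -215.09487915039062), (55.76051330566406, 35.632537841796875), 17.256336212158203)
b 18 508.0 ((478.4406433105469, -216.1619415283203), (58.62957000732422, 38.355281829833984), 16.9747314453125)
b 25 554.0 ((478.71722412109375, -217.2091522216797), (61.216209411621094, 41.81226348876953), 16.990337371826172)
---
23
[371 176] [379 194]
post pts med [549.6 331.9  64.1] n 74
[360 165] [394 196] ((453.87701416015625, 395.04913330078125), (103.78380584716797, 181.7156982421875), 57.43932342529297)
20
[214 149] [241 167]
post pts med [539.4 332.6  66.8] n 65
[205 140] [244 171] ((571.139892578125, 396.4442443847656), (152.4969940185547, 108.16682434082031), 70.59009552001953)
```

View pics/d3.png

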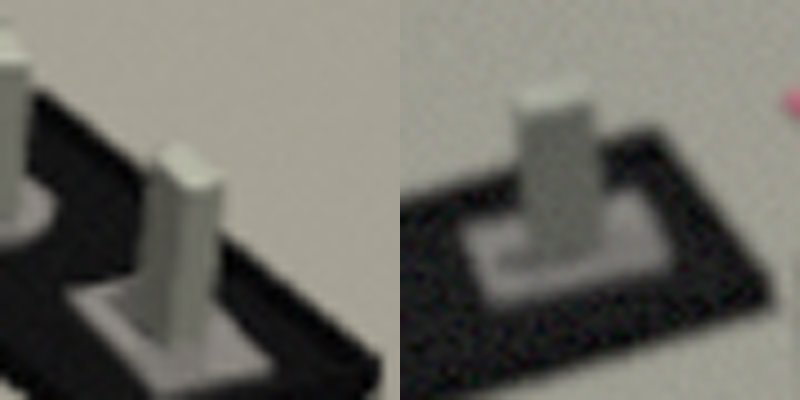

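```bash
python3 - <<'E'
from h import *
a=load('scene0');b=load('side0')
print(onz(a,[[375.9,178.6]],68),onz(b,[[218.6,151.1]],68))
P=onz(b,np.array([[465,230],[645,190],[670,268],[490,305]])/8*1.0-[50,0]+[200,140]-.5,8);print(P,P.mean(0),np.linalg.norm(np.diff(P,axis=0),axis=1))
E
python3 -m handwheel '[{"x":-3.8,"z":4.0},{"x":-3.8,"z":4.0},{"x":-3.8,"z":4.0},{"x":-3.8,"z":4.0},{"x":-3.8,"z":4.0}]' 4.5
python3 -m handwheel '[{"x":-3.8,"z":4.0},{"x":-3.8,"z":4.0},{"x":-3.8,"z":4.0},{"x":-3.8,"z":4.0},{"x":-3.8,"z":4.0}]'
```

```text
[[541.37269073 334.5917687   68.        ]] [[541.18201873 334.84831354  68.        ]]
[[512.26991179 355.83032351   8.        ]
 [574.21953408 353.94666957   8.        ]
 [568.0484047  309.28086999   8.        ]
 [508.07999694 313.1310794    8.        ]] [540.65446188 333.04723562   8.        ] [61.97825307 45.09009303 60.09187999]validation failed for argument at $[0]...
validation failed for argument at $[0]...
```

```bash
python3 -m handwheel '[{"x":-3.8,"y":0,"z":4.0,"twist":0},{"x":-3.8,"y":0,"z":4.0,"twist":0},{"x":-3.8,"y":0,"z":4.0,"twist":0},{"x":-3.8,"y":0,"z":4.0,"twist":0},{"x":-3.8,"y":0,"z":4.0,"twist":0}]' 4.5
```

```text
time: 0.78
eef_pos: [346.1, -453.2, 231.2]
eef_rot: [-90.0, 0.0, -73.3]
ft_force: [1.4, 0.3, 0.2]
finger_gap: 45.2
```

```bash
python3 -m handwheel '[{"x":-3.8,"y":0,"z":4.0,"twist":0},{"x":-3.8,"y":0,"z":4.0,"twist":0},{"x":-3.8,"y":0,"z":4.0,"twist":0},{"x":-3.8,"y":0,"z":4.0,"twist":0},{"x":-3.8,"y":0,"z":4.0,"twist":0}]'
python3 -m handwheel '[{"x":0,"y":0,"z":0,"twist":0}]'
python3 - <<'E'
from h import *
np.set_printoptions(precision=1,suppress=True)
c=shot('wrist','w1');print(c['state']['eef_pos'],c['state']['eef_rot'])
print(proj(c,[[481,-213,100]]))
E
```

```text
time: 1.4
eef_pos: [483.0, -213.8, 231.3]
eef_rot: [-90.0, -0.0, -73.3]
ft_force: [0.2, -1.0, 0.3]
finger_gap: 44.8
time: 1.52
eef_pos: [484.6, -210.9, 231.2]
eef_rot: [-89.9, 0.1, -72.8]
ft_force: [-0.6, -0.6, 0.8]
finger_gap: 44.9
[ 484.6 -210.9  231.2] [-89.9   0.1 -72.8]
[[282.8 206.4]]
```

View pics/w1.png

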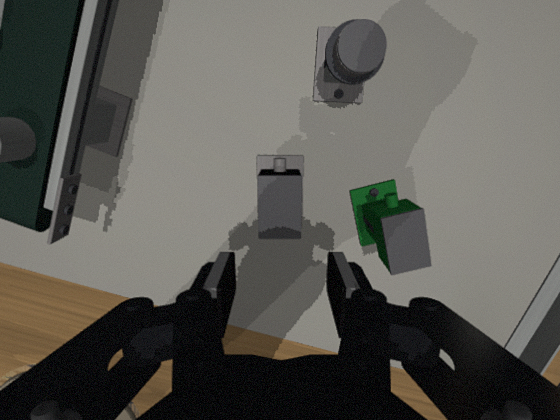

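The wrist view shows the block sensor's grey face at about x 258–302, y 174–239, with the green one at (408,240) and the barrel at (358,50).

```bash
cat > face.py <<'E'
from h import *
import sys
def face(f,seed,box,tols=(14,20,26)):
    c=load(f); im=cv2.GaussianBlur(c['frame'],(3,3),0)
    for t in tols:
        m=np.ones((422,562),np.uint8); x0,y0,x1,y1=box; m[y0+1:y1+1,x0+1:x1+1]=0
        cv2.floodFill(im.copy(),m,seed,0,(t,)*3,(t,)*3,cv2.FLOODFILL_FIXED_RANGE|cv2.FLOODFILL_MASK_ONLY|(255<<8))
        m=(m[1:-1,1:-1]==255).astype(np.uint8); m=cv2.morphologyEx(m,cv2.MORPH_OPEN,np.ones((3,3)))
        ct=max(cv2.findContours(m,cv2.RETR_EXTERNAL,cv2.CHAIN_APPROX_NONE)[0],key=cv2.contourArea)
        print(t,cv2.boundingRect(ct),cv2.minAreaRect(onz(c,ct.reshape(-1,2),100)[:,:2].astype(np.float32)))
    u=np.argwhere(m)[:,::-1]; print('depth z',np.median(atd(c,u),0))
if __name__=='__main__': face('w1',(280,205),(245,160,315,260))
E
python3 face.py; python3 -c "
from h import *
crop(load('w1'),230,150,330,250,6,'w1c')"
```

```text
14 (245, 176, 70, 84) ((468.4678955078125, -213.43118286132812), (79.75530242919922, 65.24874877929688), 17.20951271057129)
20 (245, 176, 70, 84) ((468.4710693359375, -213.45848083496094), (79.76986694335938, 65.27252197265625), 17.187807083129883)
26 (245, 175, 70, 85) ((468.89581298828125, -213.32752990722656), (80.65972137451172, 65.27232360839844), 17.18706512451172)
depth z [ 464.28281439 -214.24819593   98.81242771]
```

View pics/w1c.png

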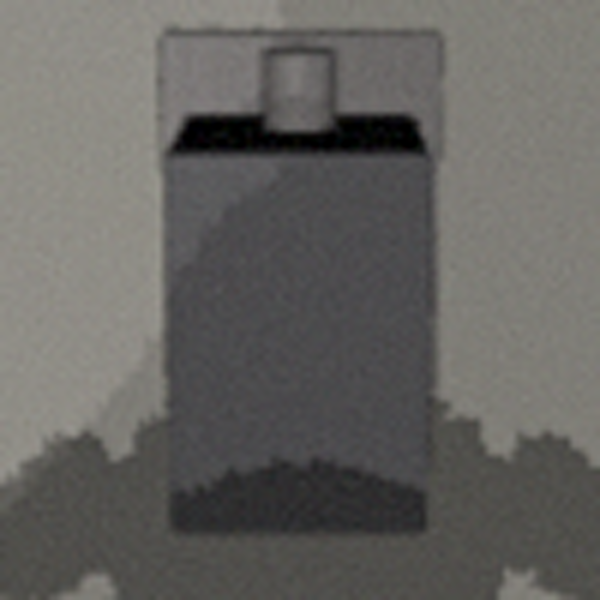

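Run:
```python
from h import *
np.set_printoptions(precision=1,suppress=True)
c=load('w1')
q=np.array([[167,155],[427,153],[428,532],[170,533]])/6+[230,150]-.4
P=onz(c,q,100);print(q,P,P.mean(0),cv2.minAreaRect(P[:,:2].astype(np.float32)))
u=np.argwhere(np.ones((110,100)))[:,::-1]+[230,150];Z=atd(c,u)
k=np.abs(Z[:,2]-100)<8; k&=np.hypot(Z[:,0]-481,Z[:,1]+213)<45
m=np.zeros((420,560),np.uint8);m[u[k][:,1],u[k][:,0]]=255
m=cv2.morphologyEx(m,cv2.MORPH_OPEN,np.ones((3,3)))
ct=max(cv2.findContours(m,cv2.RETR_EXTERNAL,cv2.CHAIN_APPROX_NONE)[0],key=cv2.contourArea)
print(cv2.boundingRect(ct),cv2.minAreaRect(onz(c,ct.reshape(-1,2),100)[:,:2].astype(np.float32)),np.median(Z[k],0))
```

```text
[[257.4 175.4]
 [300.8 175.1]
 [300.9 238.3]
 [257.9 238.4]] [[ 501.4 -183.3  100. ]
 [ 513.  -219.7  100. ]
 [ 456.5 -238.4  100. ]
 [ 444.5 -200.1  100. ]] [ 478.9 -210.3  100. ] ((478.88555908203125, -210.30654907226562), (59.440757751464844, 40.139041900634766), 17.439388275146484)
(257, 174, 45, 65) ((479.50390625, -209.91949462890625), (60.15218734741211, 39.78546142578125), 17.20226287841797) [ 480.5 -209.8   99.7]
```

```bash
python3 -m handwheel '[{"x":-5.05,"y":0,"z":2.13,"twist":0},{"x":-5.05,"y":0,"z":2.13,"twist":0},{"x":-5.05,"y":0,"z":2.13,"twist":0},{"x":-5.05,"y":0,"z":2.13,"twist":0},{"x":-5.05,"y":0,"z":2.13,"twist":0}]'
python3 -m handwheel '[{"x":-5.05,"y":0,"z":2.13,"twist":0},{"x":-5.05,"y":0,"z":2.13,"twist":0},{"x":-5.05,"y":0,"z":2.13,"twist":0},{"x":-5.05,"y":0,"z":2.13,"twist":0},{"x":-5.05,"y":0,"z":2.13,"twist":0}]'
python3 -m handwheel '[{"x":0,"y":0,"z":0,"twist":0.17},{"x":0,"y":0,"z":0,"twist":0.17},{"x":0,"y":0,"z":0,"twist":0}]'
python3 - <<'E'
from h import *
c=shot('wrist','w2');print(c['state']['eef_pos'],c['state']['eef_rot'],proj(c,[[541,334,68]]))
E
```

```text
time: 2.2
eef_pos: [511.7, 57.0, 231.3]
eef_rot: [-90.0, -0.0, -73.4]
ft_force: [1.5, -0.3, 0.2]
finger_gap: 45.1
time: 2.82
eef_pos: [542.1, 329.4, 231.1]
eef_rot: [-90.0, -0.1, -73.4]
ft_force: [0.8, 0.3, -0.2]
finger_gap: 44.8
time: 3.2
eef_pos: [541.6, 328.2, 231.0]
eef_rot: [-90.0, -0.1, -92.8]
ft_force: [0.6, -1.7, -0.9]
finger_gap: 44.8
[541.62251704 328.17801278 230.9832251 ] [-8.99997484e+01 -6.91229362e-02 -9.27875536e+01] [[275.66929961 194.38964346]]
```

View pics/w2.png

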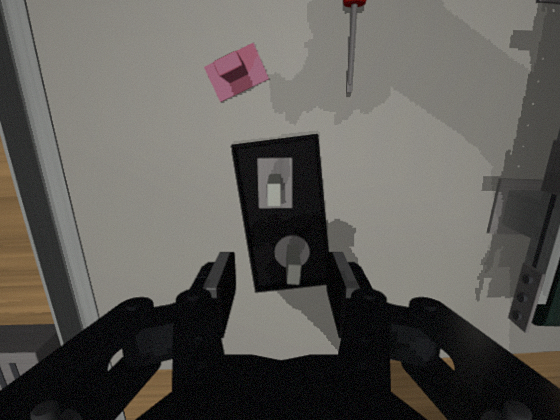

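The oblong plate is at (275,183) with its post top at (274,194). The disc is at (291,252), and the pink look-alike at (235,72) is outside the tray.

```bash
python3 -c "
from h import *
crop(load('w2'),245,145,305,220,8,'w2c')"
```

```text
(no output)
```

View pics/w2c.png

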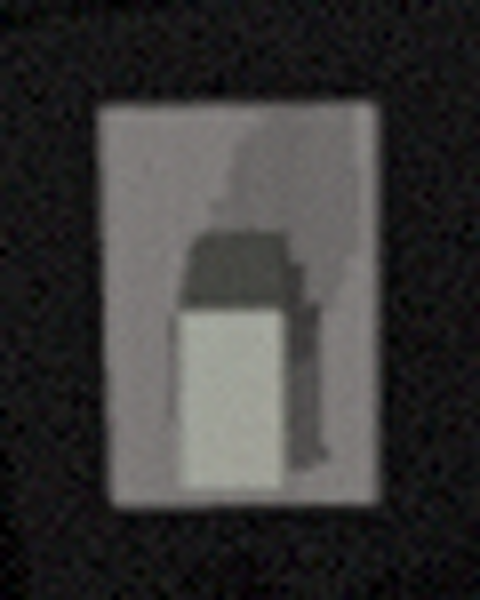

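Run:
```python
from h import *
np.set_printoptions(precision=1,suppress=True)
c=load('w2')
x0,y0,x1,y1=250,150,300,215
g=cv2.cvtColor(cv2.GaussianBlur(c['frame'],(3,3),0),cv2.COLOR_RGB2GRAY);roi=np.zeros_like(g);roi[y0:y1,x0:x1]=g[y0:y1,x0:x1]
for t,z,l in((45,8,'plate'),(60,8,'plate'),(138,68,'post'),(145,68,'post')):
    m=(roi>t).astype(np.uint8)
    ct=max(cv2.findContours(m,cv2.RETR_EXTERNAL,cv2.CHAIN_APPROX_NONE)[0],key=cv2.contourArea)
    print(l,cv2.boundingRect(ct),cv2.minAreaRect(onz(c,ct.reshape(-1,2),z)[:,:2].astype(np.float32)))
for q,z in(([[100,104],[377,102],[379,504],[110,505]],8),([[179,308],[285,308],[283,490],[180,490]],68)):
    P=onz(c,np.array(q)/8+[245,145]-.4,z);print(P.mean(0),cv2.minAreaRect(P[:,:2].astype(np.float32)))
print(c['state']['joint_pos'])
```

```text
plate (257, 157, 36, 52) ((540.7221069335938, 336.18768310546875), (41.90692138671875, 61.360267639160156), 87.2236328125)
plate (257, 157, 36, 52) ((540.6629638671875, 336.0993347167969), (41.12887191772461, 61.1261100769043), 87.80213928222656)
post (268, 184, 12, 22) ((540.8925170898438, 336.2308349609375), (11.10719108581543, 21.570457458496094), 87.1496353149414)
post (268, 185, 12, 21) ((540.3893432617188, 336.2508239746094), (11.097034454345703, 20.560863494873047), 87.1497573852539)
[540.6 335.9   8. ] ((540.658203125, 335.7648010253906), (40.72864532470703, 60.458160400390625), 87.49137878417969)
[540.9 336.1  68. ] ((540.8941650390625, 336.08343505859375), (13.116861343383789, 23.438472747802734), 86.85326385498047)
[ -35.4   28.    -1.4  104.2    1.    47.9 -130.1]
```

```bash
python3 -m handwheel '[{"x":-0.78,"y":2,"z":-0.13,"twist":0},{"x":0,"y":4,"z":0,"twist":0},{"x":0,"y":4,"z":0,"twist":0},{"x":0,"y":3,"z":0,"twist":0},{"x":0,"y":0,"z":0,"twist":0}]'
python3 - <<'E'
from h import *
c=shot('wrist','w3');print(c['state']['eef_pos'],c['state']['eef_rot'])
E
```

```text
time: 3.88
eef_pos: [538.5, 336.4, 98.1]
eef_rot: [-90.3, -0.2, -92.7]
ft_force: [0.1, -0.6, 0.2]
finger_gap: 44.9
[538.49524062 336.43946408  98.13400948] [-90.25961803  -0.17596348 -92.66069545]
```

View pics/w3.png

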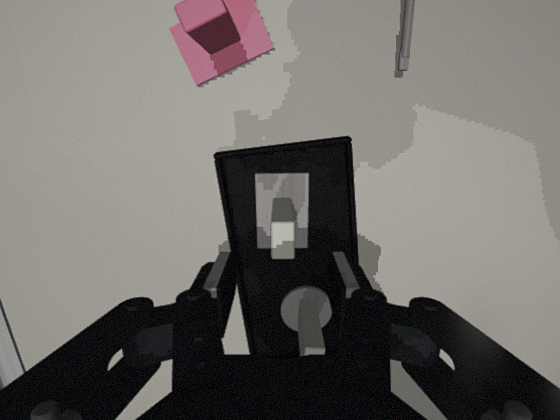

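```bash
python3 -m handwheel '[{"x":0,"y":2,"z":0.1,"twist":0},{"x":0,"y":2,"z":0,"twist":0},{"x":0,"y":1.7,"z":0,"twist":0},{"x":0,"y":0.8,"z":0,"twist":0},{"x":0,"y":0,"z":0,"twist":0}]'
python3 -m handwheel '[{"x":0,"y":0,"z":0,"twist":0},{"x":0,"y":0,"z":0,"twist":0}]'
python3 - <<'E'
from h import *
c=shot('wrist','w4');print(c['state']['eef_pos'],c['state']['eef_rot'])
E
```

```text
time: 4.55
eef_pos: [540.8, 337.3, 35.5]
eef_rot: [-90.1, -0.0, -92.8]
ft_force: [0.5, 0.0, -1.3]
finger_gap: 45.1
time: 4.8
eef_pos: [541.4, 337.6, 36.9]
eef_rot: [-90.0, 0.0, -92.8]
ft_force: [0.1, -0.1, 0.2]
finger_gap: 44.8
[541.40406214 337.62697378  36.89617249] [-8.99565290e+01  3.83555299e-02 -9.27640468e+01]
```

View pics/w4.png

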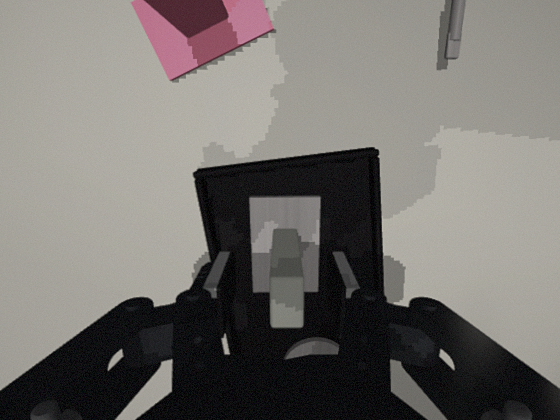

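```bash
python3 -m handwheel '[{"x":0.15,"y":0.8,"z":-0.07,"twist":0},{"x":0,"y":0,"z":0,"twist":0},{"x":0,"y":0,"z":0,"twist":0}]'
python3 -m handwheel '[{"x":0,"y":0,"z":0,"twist":0},{"x":0,"y":0,"z":0,"twist":0},{"x":0,"y":0,"z":0,"twist":0},{"x":0,"y":0,"z":0,"twist":0},{"x":0,"y":0,"z":0,"twist":0}]' 0.6 60
python3 -m handwheel '[{"x":0,"y":0,"z":0,"twist":0},{"x":0,"y":0,"z":0,"twist":0},{"x":0,"y":0,"z":0,"twist":0}]'
```

```text
time: 5.22
eef_pos: [540.2, 335.9, 28.1]
eef_rot: [-90.0, -0.0, -92.8]
ft_force: [0.3, -0.1, 0.5]
finger_gap: 44.8
time: 5.85
eef_pos: [540.4, 335.9, 28.3]
eef_rot: [-90.0, 0.0, -92.8]
ft_force: [-0.4, 0.2, 2.0]
finger_gap: 13.6
time: 6.22
eef_pos: [540.4, 335.9, 28.3]
eef_rot: [-90.0, 0.0, -92.8]
ft_force: [-0.1, -0.9, 2.7]
finger_gap: 13.5
```

```bash
python3 -m handwheel '[{"x":0,"y":-2,"z":0,"twist":0},{"x":0,"y":-4,"z":0,"twist":0},{"x":0,"y":-5,"z":0,"twist":0},{"x":0,"y":-5,"z":0,"twist":0},{"x":0,"y":-5,"z":0,"twist":0}]'
python3 -m handwheel '[{"x":0,"y":-2,"z":0,"twist":0},{"x":0,"y":0,"z":0,"twist":0},{"x":0,"y":0,"z":0,"twist":0}]'
python3 - <<'E'
from h import *
c=shot('wrist','w5');print(c['state']['eef_pos'],c['state']['eef_rot'])
E
```

```text
time: 6.85
eef_pos: [540.0, 335.7, 241.2]
eef_rot: [-90.0, 0.0, -92.8]
ft_force: [0.2, 1.4, -1.5]
finger_gap: 13.2
time: 7.22
eef_pos: [539.7, 335.5, 257.6]
eef_rot: [-90.1, -0.0, -92.8]
ft_force: [-0.8, -0.1, -2.5]
finger_gap: 13.1
[539.6883926  335.52460623 257.624282  ] [-9.00596827e+01 -4.37595991e-02 -9.27558989e+01]
```

View pics/w5.png

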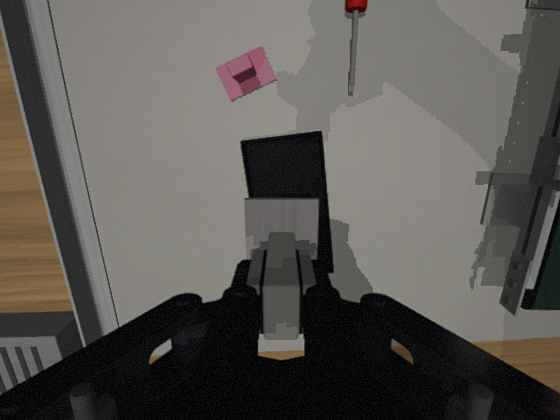

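Run:
```python
from h import *
np.set_printoptions(precision=1,suppress=True)
c=load('w5');crop(c,225,180,340,265,6,'w5c')
x0,y0,x1,y1=235,185,332,232
R=Ro.from_euler('xyz',c['state']['eef_rot'],degrees=True).as_matrix()
M=c['T_tool_cam'];k,d=K(c)
def intool(uv,y):
    p=cv2.undistortPointsIter(np.array(uv,float).reshape(-1,1,2),k,d,None,None,(3,60,1e-10)).reshape(-1,2)
    D=np.c_[p[:,0],-p[:,1],-np.ones(len(p))]@M[:3,:3].T; return M[:3,3]+D*((y-M[1,3])/D[:,1])[:,None]
print(intool([[245,198],[320,198],[246,255],[317,255],[258,349],[305,349]],20.3))
for n in ((246,205),(282,210),(260,225)):print(c['depth'][n[1],n[0]],c['frame'][n[1],n[0]])
```

```text
[[-20.   20.3  30.7]
 [ 20.1  20.3  30.8]
 [-20.5  20.3  -2.4]
 [ 19.6  20.3  -2.4]
 [-15.1  20.3 -66.2]
 [ 14.2  20.3 -66.2]]
168.72208 [99 97 96]
169.79665 [97 93 93]
172.8019 [99 97 97]
```

View pics/w5c.png

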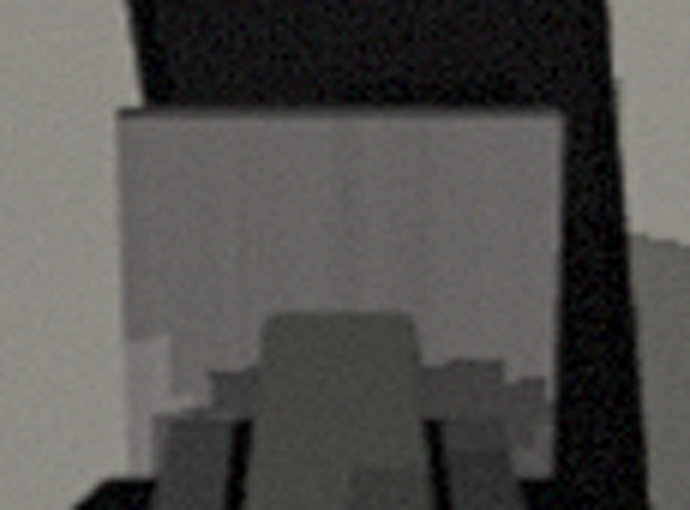

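```bash
python3 -m handwheel '[{"x":0,"y":0,"z":0,"twist":-0.175},{"x":0,"y":0,"z":0,"twist":-0.175},{"x":3,"y":0,"z":-1.31,"twist":0},{"x":5,"y":0,"z":-2.2,"twist":0},{"x":5,"y":0,"z":-2.2,"twist":0}]'
python3 -m handwheel '[{"x":5,"y":0,"z":-2.2,"twist":0},{"x":5,"y":0,"z":-2.2,"twist":0},{"x":5,"y":0,"z":-2.2,"twist":0},{"x":5,"y":0,"z":-2.2,"twist":0},{"x":5,"y":0,"z":-2.2,"twist":0}]'
python3 -m handwheel '[{"x":5,"y":0,"z":-2.2,"twist":0},{"x":4.5,"y":0,"z":-1.9,"twist":0},{"x":2.8,"y":0,"z":-1.2,"twist":0},{"x":0,"y":0,"z":0,"twist":0},{"x":0,"y":0,"z":0,"twist":0}]'
python3 - <<'E'
from h import *
c=shot('wrist','w6');print(c['state']['eef_pos'],c['state']['eef_rot'])
shot('side','s6');shot('scene','a6')
E
```

```text
time: 7.9
eef_pos: [523.6, 193.2, 256.7]
eef_rot: [-90.2, -0.0, -72.7]
ft_force: [0.8, -0.6, -1.2]
finger_gap: 13.6
time: 8.52
eef_pos: [492.8, -78.2, 257.2]
eef_rot: [-90.1, 0.0, -72.7]
ft_force: [1.1, -0.3, -1.5]
finger_gap: 13.2
time: 9.15
eef_pos: [479.4, -209.0, 257.3]
eef_rot: [-90.1, 0.1, -72.7]
ft_force: [-0.6, 0.2, -1.5]
finger_gap: 13.3
[ 479.37296602 -208.98568663  257.34102463] [-9.00792253e+01  8.45111550e-02 -7.26872729e+01]
```

View pics/w6.png

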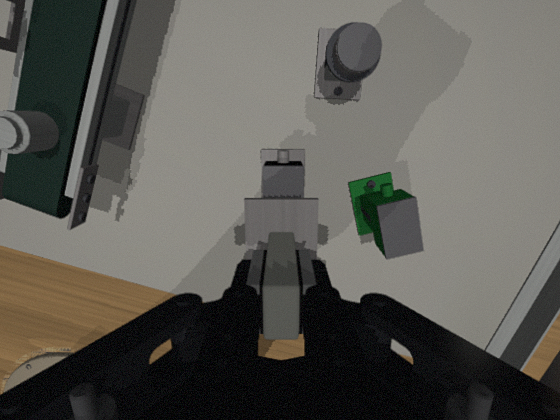

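View pics/s6.png

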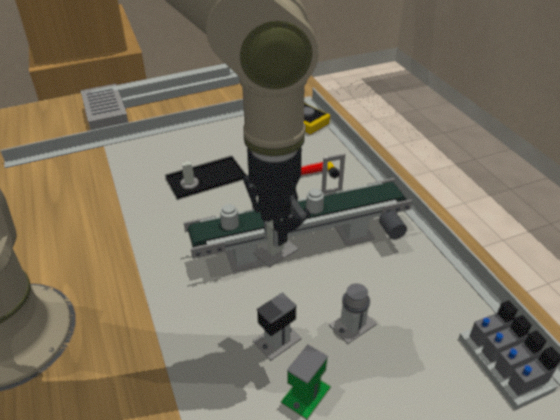

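```bash
python3 -m handwheel '[{"x":0.1,"y":2,"z":-0.12,"twist":0},{"x":0,"y":3.5,"z":0,"twist":0},{"x":0,"y":3.5,"z":0,"twist":0},{"x":0,"y":1.5,"z":0,"twist":0},{"x":0,"y":0,"z":0,"twist":0}]'
python3 -m handwheel '[{"x":0,"y":0,"z":0,"twist":0},{"x":0,"y":0,"z":0,"twist":0}]'
python3 - <<'E'
from h import *
np.set_printoptions(precision=1,suppress=True)
c=shot('wrist','w7');print(c['state']['eef_pos'],c['state']['eef_rot'],c['state']['ft_force'])
shot('side','s7');shot('scene','a7')
w=load('w6');crop(w,240,150,325,210,8,'w6c')
th=np.radians(17.3);u=np.array([np.cos(th),np.sin(th),0]);v=np.array([-u[1],u[0],0]);o=np.array([479.2,-210.1,100])
print(proj(w,[o+30*u+20*v,o+30*u-20*v]))
E
```

```text
time: 9.93
eef_pos: [478.8, -210.5, 152.8]
eef_rot: [-90.1, 0.1, -72.7]
ft_force: [0.2, 0.1, -1.1]
finger_gap: 13.2
time: 10.18
eef_pos: [479.5, -211.3, 154.4]
eef_rot: [-89.9, -0.1, -72.7]
ft_force: [0.6, -0.2, -0.2]
finger_gap: 13.6
[ 479.5 -211.3  154.4] [-89.9  -0.1 -72.7] [ 0.6 -0.2 -0.2]
[[261.9 164.8]
 [303.7 164.9]]
```

View pics/w6c.png

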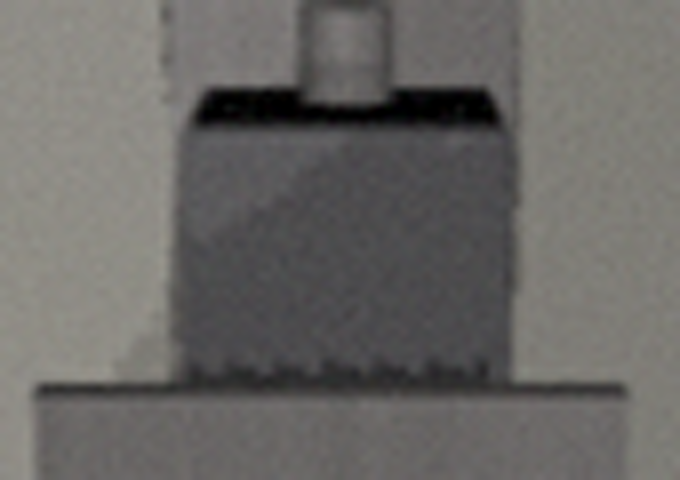

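View pics/w7.png

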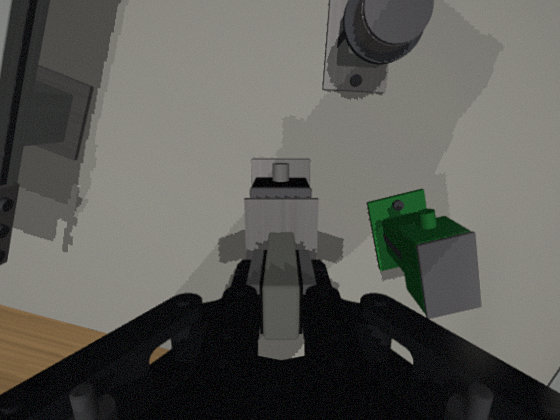

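View pics/s7.png

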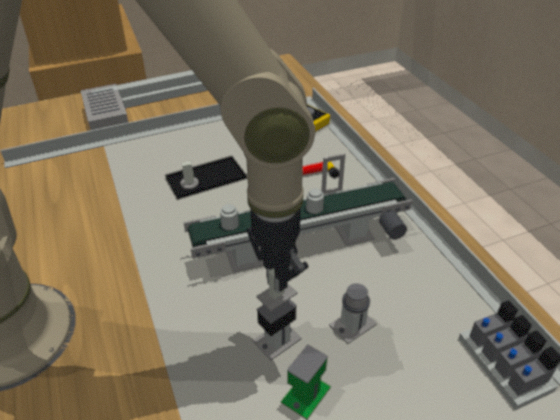

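Run:
```python
from h import *
np.set_printoptions(precision=1,suppress=True)
w=load('w7');crop(w,235,150,330,220,8,'w7c')
th=np.radians(17.3);u=np.array([np.cos(th),np.sin(th),0]);v=np.array([-u[1],u[0],0]);o=np.array([479.2,-210.1,100])
print((proj(w,[o+30*u+20*v,o+30*u-20*v])-[235,150]+.4)*8)
```

```text
[[112.2 297. ]
 [612.1 297. ]]
```

View pics/w7c.png

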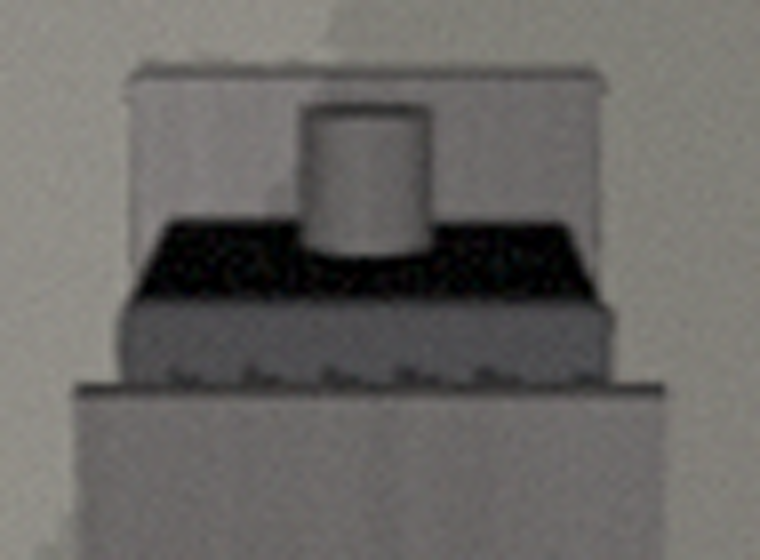

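```bash
python3 -m handwheel '[{"x":-0.1,"y":0.5,"z":-0.05,"twist":0},{"x":0,"y":0.5,"z":0,"twist":0},{"x":0,"y":0.5,"z":0,"twist":0},{"x":0,"y":0.3,"z":0,"twist":0},{"x":0,"y":0.1,"z":0,"twist":0}]'
python3 -m handwheel '[{"x":0,"y":0,"z":0,"twist":0},{"x":0,"y":0,"z":0,"twist":0},{"x":0,"y":0,"z":0,"twist":0}]'
python3 - <<'E'
from h import *
np.set_printoptions(precision=1,suppress=True)
w=shot('wrist','w8');s=w['state'];print(s['eef_pos'],s['eef_rot'],s['ft_force'])
shot('side','s8')
crop(w,235,150,330,220,8,'w8c');crop(load('s8'),230,250,320,340,6,'s8c')
th=np.radians(17.3);u=np.array([np.cos(th),np.sin(th),0]);v=np.array([-u[1],u[0],0]);o=np.array([479.2,-210.1,100])
print((proj(w,[o+30*u+20*v,o+30*u-20*v])-[235,150]+.4)*8)
E
```

```text
time: 10.95
eef_pos: [478.0, -210.2, 133.9]
eef_rot: [-90.0, 0.0, -72.7]
ft_force: [0.4, -0.6, -0.8]
finger_gap: 13.2
time: 11.32
eef_pos: [478.1, -210.3, 134.4]
eef_rot: [-90.0, -0.0, -72.7]
ft_force: [-0.5, 0.7, -0.8]
finger_gap: 12.8
[ 478.1 -210.3  134.4] [-90.   -0.  -72.7] [-0.5  0.7 -0.8]
[[104.2 339.9]
 [658.  340. ]]
```

View pics/w8c.png

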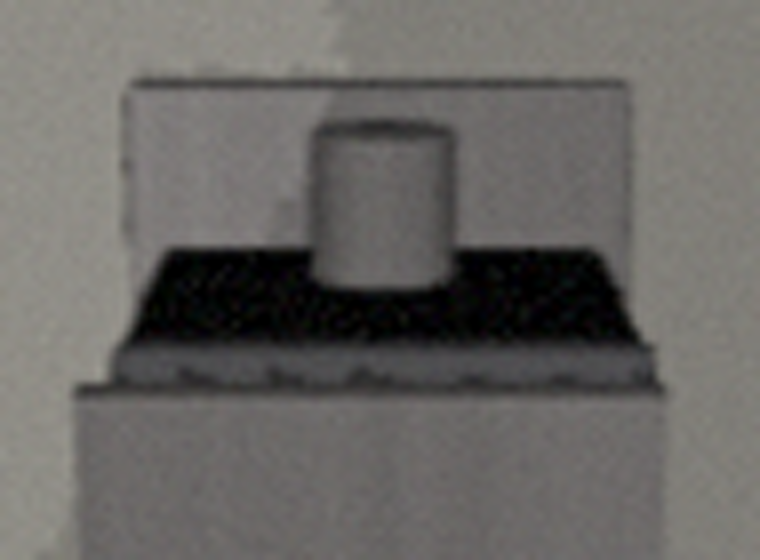

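View pics/s8c.png

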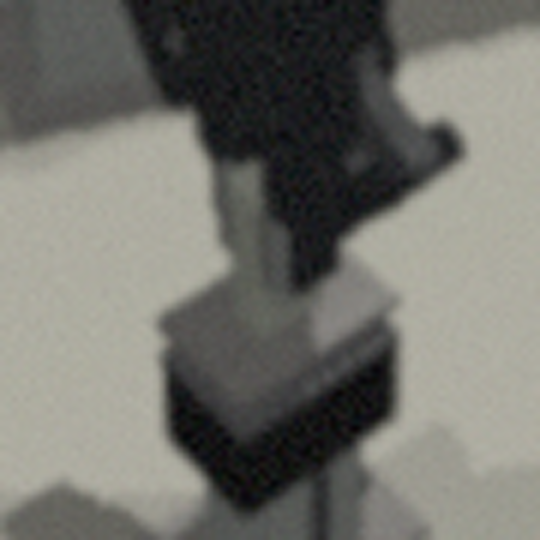

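Run:
```python
from h import *
np.set_printoptions(precision=1,suppress=True)
for f,fr in(('w8',(194,195)),('w7',(190,194)),('w6',(168,188))):
    w=load(f); 
    for r0,r1,n in((*fr,'face'),(205,225,'plate top')):
        u=np.array([[x,y] for y in range(r0,r1+1) for x in range(268,297)]);Z=atd(w,u); print(f,n,np.percentile(Z[:,2],[10,50,90]),'TCP z',w['state']['eef_pos'][2])
th=np.radians(17.3);u=np.array([np.cos(th),np.sin(th),0])
w=load('w8')
# far edges in tool-aligned axes
for n,q,z in(('face',[[115,345],[655,345]],100),('plate',[[75,388],[664,388]],114.1)):
    P=onz(w,np.array(q)/8+[235,150]-.4,z); print(n,P,P.mean(0),np.linalg.norm(P[1]-P[0]))
```

```text
w8 face [ 98.9  99.8 100.5] TCP z 134.39144335010866
w8 plate top [113.2 113.9 114.7] TCP z 134.39144335010866
w7 face [ 99.   99.8 100.6] TCP z 154.38547015253175
w7 plate top [133.2 133.9 134.7] TCP z 154.38547015253175
w6 face [ 98.9  99.8 100.7] TCP z 257.34102462835955
w6 plate top [236.1 236.9 237.7] TCP z 257.34102462835955
face [[ 501.8 -182.9  100. ]
 [ 513.4 -220.2  100. ]] [ 507.6 -201.6  100. ] 39.02520439317987
plate [[ 501.7 -181.6  114.1]
 [ 513.4 -219.2  114.1]] [ 507.5 -200.4  114.1] 39.36284204132247
```

```bash
python3 -m handwheel '[{"x":0.05,"y":0.1,"z":0,"twist":0},{"x":0.05,"y":0.1,"z":0,"twist":0},{"x":0,"y":0,"z":0,"twist":0},{"x":0,"y":0,"z":0,"twist":0}]'
python3 -m handwheel '[{"x":0,"y":0,"z":0,"twist":0},{"x":0,"y":0,"z":0,"twist":0},{"x":0,"y":0,"z":0,"twist":0},{"x":0,"y":0,"z":0,"twist":0},{"x":0,"y":0,"z":0,"twist":0}]'
python3 - <<'E'
from h import *
np.set_printoptions(precision=1,suppress=True)
w=shot('wrist','w9');s=w['state'];print(s['eef_pos'],s['eef_rot'],s['ft_force'],s['joint_vel'],s['finger_gap'])
shot('side','s9');shot('scene','a9')
a=load('s9');crop(a,230,250,320,340,5,'s9c');crop(w,235,150,330,220,5,'w9c')
A=cv2.imread('pics/s9c.png')[:350];B=cv2.imread('pics/w9c.png');h=min(len(A),len(B));cv2.imwrite('pics/e9.png',cv2.resize(np.hstack([A[:h],B[:h]]),(800,300)))
for r0,r1 in((195,196),(205,225)):
    u=np.array([[x,y] for y in range(r0,r1) for x in range(268,297)]);print(np.median(atd(w,u)[:,2]))
E
```

```text
time: 11.92
eef_pos: [478.3, -211.2, 132.2]
eef_rot: [-90.0, 0.0, -72.7]
ft_force: [0.3, 0.1, -1.3]
finger_gap: 13.1
time: 12.55
eef_pos: [478.4, -211.3, 132.3]
eef_rot: [-90.0, -0.0, -72.7]
ft_force: [0.3, 0.5, -0.5]
finger_gap: 13.2
[ 478.4 -211.3  132.3] [-90.   -0.  -72.7] [ 0.3  0.5 -0.5] [-0.  -0.1 -0.1  0.  -0.   0.  -0. ] 13.234022552621063
99.49147032924995
111.82372547496388
```

View pics/e9.png

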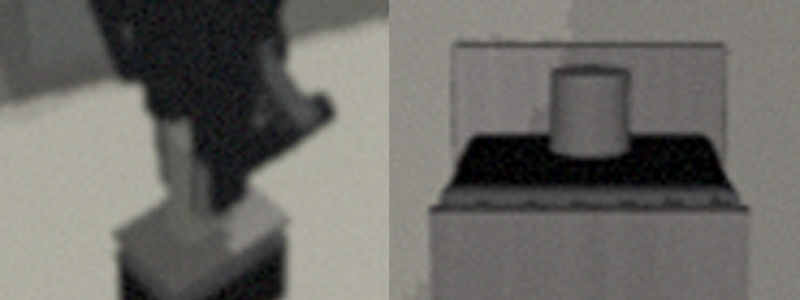

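View pics/a9.png

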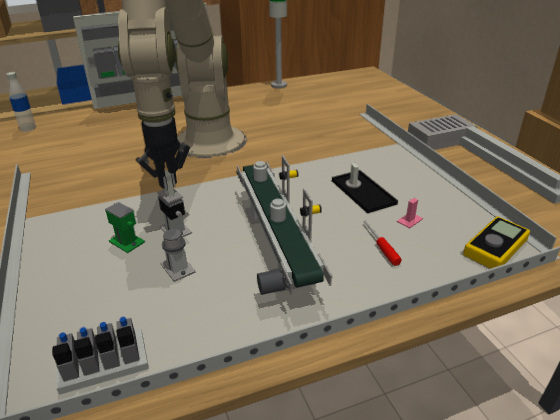

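The side crop shows the plate parallel over the face with a small gap. In the wrist crop the face edge is centred above the plate's edge, and the bystanders are unmoved in the scene view. The gap is about 8 mm, so I'm handing in.

```bash
python3 -c "
from cell import robot
print(robot.finish_job())"
```

```text
the job is handed in; nothing more can be done
None
```

I gripped the oblong plate by its post (60 N), lifted it and carried it over the belt with its underside about 230 mm above the bench. I lowered it over the black block sensor and handed in at about 12.7 s, still holding it there. No verdict is reported, so what follows is my own checks.

| Check before handing in | Reading | Limit |
|---|---|---|
| Gap under the plate, from wrist depth | about 8 mm | 3–14 mm |
| Centring, from a face-edge comparison of about 1.2 mm that I then corrected | about 1 mm | 8 mm |
| Long sides parallel (tool angle against measured face angle) | under 1° | 8° |
| Level (tool tilt) | under 0.1° | about 5° |
| Wrist force change | about 1 N, roughly the plate's weight | – |
| Finger opening on the 14 mm post | 13.2 mm | – |

- **Still and clear:** joint speeds read about zero, and no contact with the sensor or conveyor showed in the force readings. The bystanders looked unmoved in the last scene view, but I did not measure them.
- **Disagreement:** the fixed cameras put the face's centre about 4–6 mm apart. I used the wrist camera, which also measured the held plate and gave the stated plate and face sizes. The face's far edge read about 1 mm shorter than its true 40 mm in the last close-up I measured.

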